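# Lower the carving rest by one hole

### The job

The cork-topped carving rest on the bench stands too high: lower it by exactly one hole. Squeeze its red button in to free the tube, bring the tube down, and leave it locked in the next hole with the button sprung fully out again. Be gentle: never force the tube down against its latch, and leave the other things on the bench where they are.

Things in the scene. Friction and masses are not known exactly. Their poses are not given: they have to be found in the camera images.
- stand: Carving rest screwed to the bench (it cannot move): dark steel base plate 130 x 130 x 12 mm with an upright hollow steel post of 22 mm diameter, over which slides an aluminium tube (30 mm diameter) with a pale wooden head on top. Origin on the post's axis at bench height, z up. Its +y axis points to the side that the red button is on; its yaw varies.
- head_top (a point): Centre of the flat cork top of the rest's head, 235 mm above the bench at first; it goes down with the head. The head is a block 46 mm (stand's x) x 34 mm (stand's y) x 45 mm high, which slides straight down on the post. Pushing it down takes about 3 to 6 N while it is free, and it stays where it is left.
- button_face (a point): Centre of the outer face of the red push button, 20 mm in diameter, on the head's +y side (stand's axes), 22 mm below the cork top. Let out, it stands 9 mm proud of the head's side, so head and button measure 43 mm across (37 mm with the button fully in). Its plain far face (stand's -y side), to squeeze against, is 17 mm from the post's axis.
- button (a joint): How far the button is pressed in, m: 0 fully out, 0.006 fully in. The spring takes about 3 N to start and 8 N fully in. Beyond 0.004 the latch pin is out of its hole. Between two holes the pin rides on the post, and the button stays in by 0.003 to 0.004 by itself; over a hole, if nothing presses the button, the pin snaps in and the button springs fully out.
- head (a joint): How far the tube and head have come down, m: 0 in the top hole, where it starts, growing downward to 0.080. The next hole lies somewhere from 0.026 to 0.046 (inside the post, out of sight, and different from one rest to the next: it must be felt); the one after it is 0.028 below that. The pin has 1.5 mm play up and down in a hole.
- latch_pin: Flat steel latch pin, 14 mm high, inside the post, out of sight and out of reach, moved by the button; origin at its centre. It holds the tube at a hole of the post. It can bear 40 N; stop pushing when the resistance rises to about 15 N.
- gourd: Loose brown bottle gourd, 74 mm in diameter and 124 mm high, origin under its foot. A bystander.
- glue: Loose white glue bottle with a blue cap, 48 mm in diameter, 100 mm high, origin under its foot. A bystander.
- red_box: Loose red lacquered box, 80 x 60 x 45 mm, origin under its centre. A bystander.
Mind the look-alikes: they are no part of the job. There is more than one size of the stand; the one meant has the size given above.

How it is judged (in metres and radians):
On the way:
1. the button is squeezed in and the tube has come down out of its first hole (value of joint head above 0.004 m and value of joint button above 0.0025 m), for 0.1 s.
At the end, for the whole second after the job is handed in: The head is at rest 22 to 50 mm below where the top hole holds it, locked in the next hole with its button fully out (within 1.2 mm) (value of joint head between 0.022 and 0.05 m and value of joint button below 0.0012 m and velocity of joint head between -0.005 and 0.005 m/s); the robot touches nothing.
It fails at once if the latch is forced: its pin is loaded with more than 40 N (contact force between latch_pin and anything else above 40 N).
It fails at once if the gourd is moved more than 30 mm (distance of gourd from where it was at the start of the episode above 0.03 m).
It fails at once if the glue bottle is moved more than 30 mm (distance of glue from where it was at the start of the episode above 0.03 m).
It fails at once if the red box is moved more than 30 mm (distance of red_box from where it was at the start of the episode above 0.03 m).
It also fails if it takes over 45 s, if anything falls off the work surface, if the arm or the gripper's body presses on something with over 40 N, if the wrist force passes 120 N, or if a joint passes its speed limit or range.

### The arm

A 7-joint arm with a two-finger parallel gripper is mounted at the origin on the work surface. World frame = base frame: x ahead of the robot, y to its left, z up, the work surface at z = 0. Lengths are in mm, angles in rad, forces in N, time in s.
With the tool pointing down it reaches from about 350 to 900 mm from the base axis. Payload 19.9 kg.
Tool frame: the origin (TCP) lies midway between the tips of the shut fingers; the grasp point (between the pads) lies 19 mm behind it; z points along the fingers, y is the line along which they close (so a half turn about z gives the same grasp; the last joint's range is limited). The gripper opens to 85 mm and grips with 20 to 120 N. Pads are 22 mm wide; open, the fingers measure 114 mm over their backs; the gripper's body (76 mm by 85 mm) begins 54 mm behind the grasp point. The pads swing forward as they close: fully open they stand 13 mm farther back than shut.
Start: joints at [-1.183, 0.417, -0.01, 1.614, 0.005, 1.111, -0.053], TCP at [260.418, 568.141, 231.26] pointing down, gripper open.
Joint ranges: [-2.81, 2.81], [-0.39, 2.02], [-1.27, 1.25], [0.06, 2.57], [-1.19, 4.33], [0.19, 2], [-2.82, 2.82]. Speed limits (rad/s): [1.89, 1.89, 2.39, 2.39, 3.01, 3.01, 3.01].

### API

Orientations are given as a unit quaternion [w, x, y, z].
In Python, from rig import status, viewer, ctrl gives the robot as it stands.
- The arm moves only by the shell command python3 -m jog 'ROWS' [OPENING] [FORCE]. ROWS is JSON, a list that holds one entry, the list of rows, each a list of 4 numbers: the shift along the tool's x, y, z in cm, then the turn about the tool's z in degrees. In form: [[[tx, ty, tz, twist], ...]]. A call has 1 to 10 rows; each row is the pose to reach, as a shift and turn from the pose commanded when the call began, along the tool's axes at that moment; what a row does not reach only later rows make up. A row lasts 1/12 s, in which the tool goes at most 41.7 mm and 7.16 degrees, less where a joint would pass 70% of its speed; a pose out of reach is approached as far as the arm can. A call with a gripper value outside its range is refused whole. OPENING is the opening, from -1 (shut) to 1 (fully open), set as the call begins (- or left out, the last holds). The fingers move at their own pace and stop on an object; FORCE is the grip in N (left out, the last holds). Time passes only in rows, so rows that repeat a pose let the fingers close. It gives the time, the measured TCP pose, the force, the opening and the grip force at its end, in the units of the state.
- status.get_obs(): the state, without advancing time (a new reading comes with each control period).
- viewer.get_image(name): name is "scene" or "top" or "wrist"; returns (picture, depth): 480x640x3 uint8, red, green, blue; 480x640 float32, mm along the optical axis (not along the pixel's ray), 0 where there is no reading.
- viewer.camera_info(name): a dict with "camera_matrix" (3x3 intrinsics, pixels), "world_from_camera" (4x4, takes a point from camera to world coordinates). Camera axes: x right, y down, z forward; pixel columns grow to the right and rows downward; lengths in mm; the calibration is good to about 2 mm. A picture is of the moment at which its call begins: read the wrist's pose just before it. camera_info takes no time and is no camera call; for the wrist camera it gives the pose at the moment of the call.
- ctrl.hand_in(): hands the job in; it is judged then, once.
The state is a dict: "t": time; "qpos": joint angles; "joint_velocities": joint speeds; "tau": joint torques, N m; "position": TCP position; "tcp_rot": TCP orientation; "wrist_force": force on the tool from outside, world axes, zero at the start; "wrist_torque": the same for the moment, N m; "grip_width": finger opening in mm; "gripper_force": force on a finger pad.
Only numpy, scipy, OpenCV 4.12 (cv2) and the standard library are available. Lean on these libraries where they do the work, as an engineer would, in place of code of your own. Each camera call takes 0.05 s, during which the arm holds its last target. There are 200 camera calls.

## Working session

There is one attempt and no reset: what is moved stays moved. The work goes in short steps, Python scripts to look and compute and a shell command to move; the robot and the scene stay as the last step left them, time stands still between calls to the robot, and variables do not carry over. Pictures are saved under pics/ and viewed, at most 10 in all, crops included, and the job is handed in when it is done.

```bash
ls; mkdir -p pics; python3 - <<'E'
from rig import status, viewer
import cv2,numpy as np
o=status.get_obs(); print(o)
for n in("scene","top"):
    im,d=viewer.get_image(n); cv2.imwrite(f"pics/{n}0.png",im[:,:,::-1]); np.save(f"pics/{n}0.npy",d)
    print(n,viewer.camera_info(n))
E
```

```text
pics
{'t': 0.0, 'qpos': array([-1.18252203,  0.41799565, -0.01031163,  1.61420395,  0.00473317,
        1.11068926, -0.05299067]), 'joint_velocities': array([ 1.33309075e-03,  7.92037267e-04,  1.11419452e-03, -9.23127284e-04,
       -4.37063224e-04, -8.21715899e-05,  5.41537024e-04]), 'tau': array([-1.59477986e-04, -8.64454579e+01,  6.78479187e-01, -4.34928560e+01,
        1.89455057e-02,  6.93707130e-03, -3.19698039e-06]), 'position': array([260.27929521, 567.82719341, 230.63419347]), 'tcp_rot': array([-7.65926165e-05,  2.13217424e-01,  9.77004567e-01, -6.31984824e-04]), 'wrist_force': array([-0.38968491, -0.52040557,  0.02061892]), 'wrist_torque': array([-0.00926829,  0.04253576, -0.01394305]), 'gripper_force': 0.0, 'grip_width': 85.27655082807907}
scene {'camera_matrix': array([[493.29275193,   0.        , 323.22600565],
       [  0.        , 493.29275193, 240.76249668],
       [  0.        ,   0.        ,   1.        ]]), 'world_from_camera': array([[ 7.77097969e-01,  4.80231022e-01, -4.06813116e-01,
         9.61992673e+02],
       [ 6.29372402e-01, -5.96039061e-01,  4.98625929e-01,
        -4.40038394e+02],
       [-3.02086797e-03, -6.43518145e-01, -7.65424896e-01,
         9.41746016e+02],
       [ 0.00000000e+00,  0.00000000e+00,  0.00000000e+00,
         1.00000000e+00]])}
top {'camera_matrix': array([[443.2985323 ,   0.        , 311.62354639],
       [  0.        , 443.2985323 , 241.14184408],
       [  0.        ,   0.        ,   1.        ]]), 'world_from_camera': array([[-6.55300721e-03, -9.97957143e-01,  6.35499699e-02,
         4.65265618e+02],
       [-9.99937521e-01,  5.96395761e-03, -9.45435053e-03,
         6.33264530e+01],
       [ 9.05602732e-03, -6.36079538e-02, -9.97933874e-01,
         1.14331775e+03],
       [ 0.00000000e+00,  0.00000000e+00,  0.00000000e+00,
         1.00000000e+00]])}
```

View pics/scene0.png

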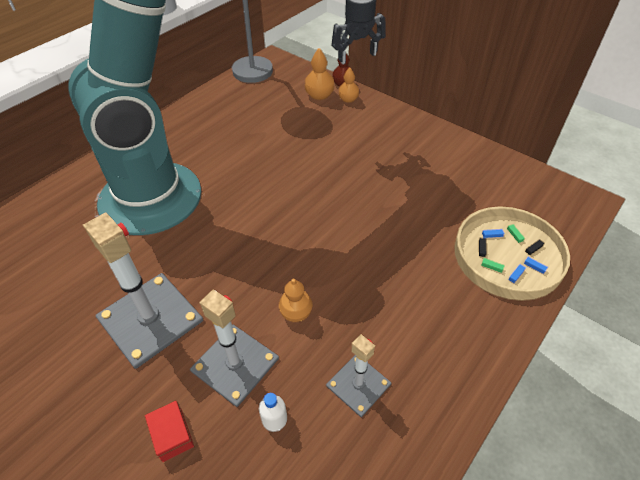

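View pics/top0.png

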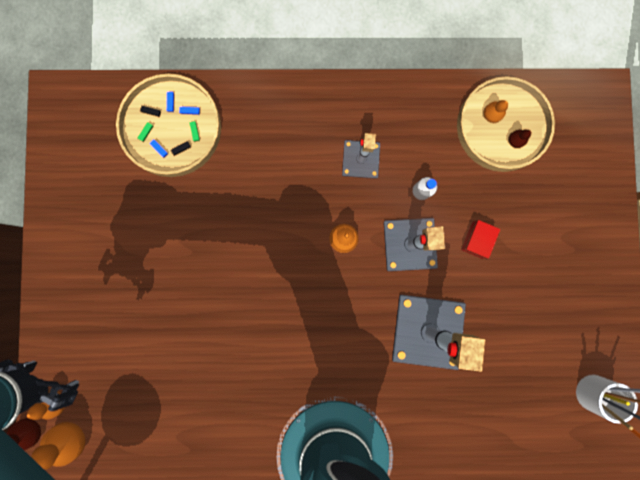

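The top view shows three rests: a small one at (361,158), a middle one at (410,244) with a plate about 50 px wide, and a large one at (430,332) with a plate about 68 px. At 0.39 px/mm a 130 mm plate should be about 50 px, so I choose the middle one. Its head is at (434,238) and its red button at (424,240) on the left. The gourd (344,238), glue (427,188) and red box (482,239) are all nearby. Next I measure it and take a crop.

```bash
cat > h.py <<'E'
import numpy as np,cv2
from rig import viewer,status
def cloud(n,d,ci=None):
    ci=ci or viewer.camera_info(n);K=ci["camera_matrix"];T=ci["world_from_camera"]
    v,u=np.mgrid[:480,:640]
    p=np.stack([(u-K[0,2])/K[0,0]*d,(v-K[1,2])/K[1,1]*d,d],-1)
    return p@T[:3,:3].T+T[:3,3]
def ray(n,u,v,z):
    ci=viewer.camera_info(n);K=ci["camera_matrix"];T=ci["world_from_camera"]
    r=T[:3,:3]@np.array([(u-K[0,2])/K[0,0],(v-K[1,2])/K[1,1],1]);return T[:3,3]+r*(z-T[2,3])/r[2]
def rect(n,m,z):
    c,_=cv2.findContours(m.astype(np.uint8),0,2);c=max(c,key=cv2.contourArea)
    w=np.array([ray(n,*q[0],z)[:2] for q in c],np.float32);return cv2.minAreaRect(w)
E
python3 - <<'E'
from h import *
for n,box in(("top",(395,205,455,275)),("scene",(190,280,290,410))):
    im=cv2.imread(f"pics/{n}0.png");P=cloud(n,np.load(f"pics/{n}0.npy"))
    x0,y0,x1,y1=box;R=np.zeros((480,640),bool);R[y0:y1,x0:x1]=1
    z=P[...,2]
    m=R&(abs(z-235)<7);print(n,"top",m.sum(),np.median(z[m]),rect(n,m,235))
    m=R&(abs(z-12)<7);print("plate",rect(n,m,12))
    b,g,r=[im[...,i].astype(int) for i in range(3)]
    m=R&(r>120)&(g<70)&(b<70);print("red",m.sum(),P[m].mean(0) if m.any() else 0)
    cv2.imwrite(f"pics/{n}_c.png",cv2.resize(im[y0:y1,x0:x1],None,fx=4,fy=4))
a=cv2.imread("pics/top_c.png");b=cv2.imread("pics/scene_c.png")
H=max(a.shape[0],b.shape[0]);f=lambda i:cv2.copyMakeBorder(i,0,H-i.shape[0],0,0,0)
cv2.imwrite("pics/crop.png",np.hstack([f(a),f(b)])) 
for z,n,u,v in((235,"top",471,353),):print(ray(n,u,v,310))
E
```

```text
top top 381 234.78512966483515 ((527.7933349609375, -199.02342224121094), (45.888710021972656, 35.99814987182617), 2.9419267177581787)
plate ((528.77783203125, -210.63331604003906), (131.3545684814453, 108.18353271484375), 2.697080135345459)
red 294 [ 520.22110216 -247.17377094   40.71527815]
scene top 521 235.600901596153 ((532.1370239257812, -200.41856384277344), (50.933162689208984, 36.36675262451172), 3.1312904357910156)
plate ((531.9000244140625, -199.89300537109375), (135.04417419433594, 132.56011962890625), 1.6077706813812256)
red 11 [ 530.87760726 -175.80262096  222.34295134]
[ 308.10304799 -239.62679293  310.        ]
```

View pics/crop.png

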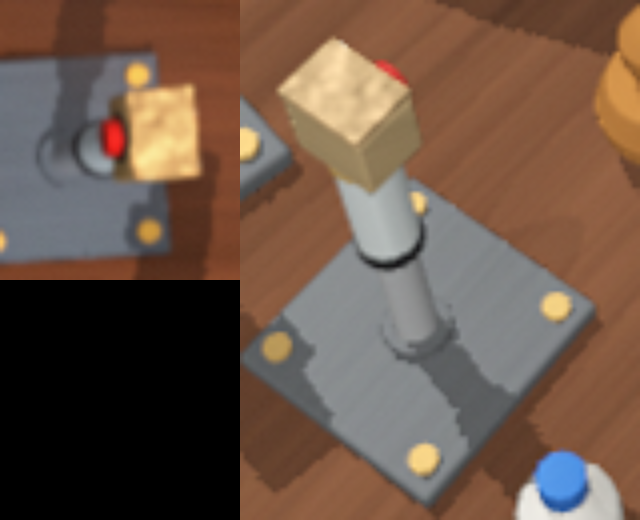

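The crop confirms the middle rest: a 46 x 34 mm top at z 235, centre about (530,-199.5), yaw about 3°, button on world +y. The move is a shift of (-56.4, -58.4) cm in tool axes and a turn of -27.5°, done in two halves at height.

```bash
python3 -m jog '[[[0,0,-9,0],[0,0,-9,0],[0,0,-9,0],[-28,-29,-9,0],[-28,-29,-9,0],[-28,-29,-9,0],[-28,-29,-9,0],[-28,-29,-9,0],[-28,-29,-9,0],[-28,-29,-9,0]]]' 1 20
python3 -m jog '[[[-30,-30.9,0,0],[-30,-30.9,0,0],[-30,-30.9,0,0],[-30,-30.9,0,0],[-30,-30.9,0,0],[-30,-30.9,0,0],[-30,-30.9,0,0],[-30,-30.9,0,0],[-30,-30.9,0,0],[-30,-30.9,0,0]]]'
```

```text
t: 0.93
position: [357.3, 290.9, 321.2]
tcp_rot: [-0.0, 0.213, 0.977, 0.0]
wrist_force: [1.1, 1.0, 0.0]
grip_width: 85.4
gripper_force: 0.0
t: 1.77
position: [496.6, -101.8, 321.5]
tcp_rot: [0.0, 0.213, 0.977, 0.0]
wrist_force: [1.0, 0.4, 0.2]
grip_width: 85.3
gripper_force: 0.0
```

```bash
python3 -m jog '[[[-7,-7.3,0,0],[-7,-7.3,0,0],[-7,-7.3,0,0],[-7,-7.3,0,-7],[-7,-7.3,0,-14],[-7,-7.3,0,-21],[-7,-7.3,0,-27.5],[-7,-7.3,0,-27.5],[-7,-7.3,0,-27.5],[-7,-7.3,0,-27.5]]]'
python3 - <<'E'
from h import *
o=status.get_obs();print(o['position'],o['tcp_rot'],o['wrist_force'])
im,d=viewer.get_image("wrist");cv2.imwrite("pics/w1.png",im[:,:,::-1])
P=cloud("wrist",d);m=(abs(P[...,2]-235)<6)&(abs(P[...,0]-530)<50)&(abs(P[...,1]+199)<50)
print(m.sum(),np.median(P[m],0),rect("wrist",m,235))
E
```

```text
t: 2.6
position: [529.6, -195.2, 321.3]
tcp_rot: [-0.0, -0.023, 1.0, -0.0]
wrist_force: [-0.0, 0.3, -1.0]
grip_width: 85.3
gripper_force: 0.0
[ 529.60056106 -195.23033749  321.27361065] [-3.75780458e-05 -2.30187704e-02  9.99735032e-01 -1.70323420e-05] [-0.04678885  0.27910324 -0.95456067]
4430 [ 529.06366565 -200.64121203  235.80207659] ((530.1777954101562, -200.67779541015625), (46.90959167480469, 33.86880111694336), 2.9817006587982178)
```

View pics/w1.png

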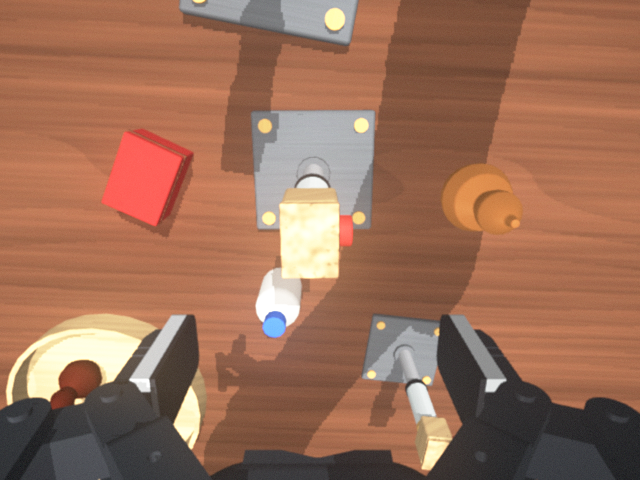

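The wrist view shows the head at (310,235) between the finger lines, with the button to the right at (346,231). The head centre refines to (530.2,-200.5). I go down 131 mm with a -3.7 mm y correction.

```bash
python3 -m jog '[[[0,-0.37,3,0],[0,-0.37,6,0],[0,-0.37,9,0],[0,-0.37,11,0],[0,-0.37,12.3,0],[0,-0.37,13.1,0],[0,-0.37,13.1,0],[0,-0.37,13.1,0],[0,-0.37,13.1,0]]]'
python3 -m jog '[[[0,0,0,0],[0,0,0,0],[0,0,0,0],[0,0,0,0],[0,0,0,0],[0,0,0,0],[0,0,0,0],[0,0,0,0],[0,0,0,0],[0,0,0,0]]]' -1 20
```

```text
t: 3.4
position: [530.3, -199.1, 191.3]
tcp_rot: [0.001, -0.025, 1.0, -0.0]
wrist_force: [0.2, -1.1, 0.2]
grip_width: 85.5
gripper_force: 0.0
t: 4.23
position: [530.0, -198.6, 190.4]
tcp_rot: [0.0, -0.025, 1.0, 0.0]
wrist_force: [2.0, 4.5, 1.5]
grip_width: 36.7
gripper_force: 21.8
```

The opening is 36.7 mm, so the button is fully in. I lower it gently, about 10 mm.

```bash
python3 -m jog '[[[0,0,0.1,0],[0,0,0.2,0],[0,0,0.3,0],[0,0,0.4,0]]]'; python3 -m jog '[[[0,0,0.15,0],[0,0,0.3,0],[0,0,0.45,0],[0,0,0.6,0],[0,0,0.7,0],[0,0,0.7,0],[0,0,0.7,0]]]'
```

```text
t: 4.57
position: [530.0, -198.6, 186.3]
tcp_rot: [0.0, -0.025, 1.0, 0.0]
wrist_force: [1.3, 5.0, 2.5]
grip_width: 36.6
gripper_force: 21.9
t: 5.15
position: [530.0, -198.6, 179.1]
tcp_rot: [0.0, -0.025, 1.0, 0.0]
wrist_force: [3.7, 3.6, -2.3]
grip_width: 36.4
gripper_force: 21.8
```

```bash
python3 - <<'E'
from h import *
im,d=viewer.get_image("scene");cv2.imwrite("pics/s2.png",cv2.resize(im[240:420,150:330,::-1],None,fx=3,fy=3))
for n in("scene","wrist"):
    P=cloud(n,d if n=="scene" else viewer.get_image(n)[1])
    m=(abs(P[...,0]-530)<14)&(abs(P[...,1]+200)<10)&(P[...,2]>200)&(P[...,2]<240)
    print(n,m.sum(),np.percentile(P[m][:,2],[5,25,50,75,95]) if m.any() else 0)
E
```

```text
scene 89 [220.16715191 221.34682697 222.23404245 223.02511091 224.06402811]
wrist 5601 [221.40221029 221.91885086 222.26913054 222.60928683 223.09818207]
```

View pics/s2.png

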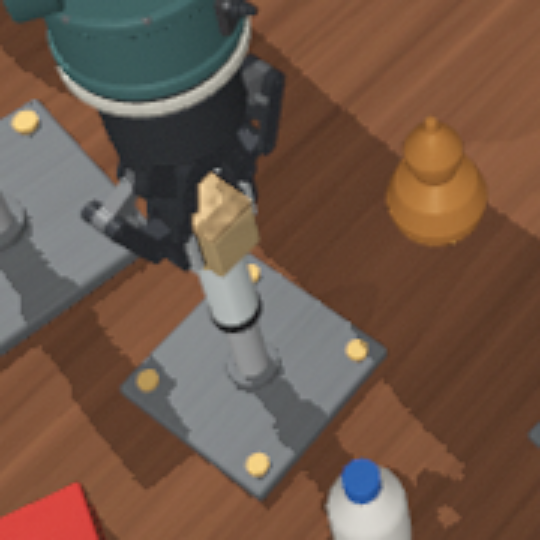

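The head came down about 13 mm (cork top now at 222) with the gripper holding it. I release, rise, shut the fingers above the cork, and then feel for the hole by pushing on top.

```bash
python3 -m jog '[[[0,0,0,0],[0,0,0,0],[0,0,0,0],[0,0,0,0],[0,0,-2,0],[0,0,-5,0],[0,0,-8,0],[0,0,-8,0]]]' 1 20
python3 -m jog '[[[0,-0.15,0,0],[0,-0.15,0,0],[0,-0.15,0,0],[0,-0.15,0,0],[0,-0.15,0,0],[0,-0.15,0,0],[0,-0.15,0,0],[0,-0.15,1,0],[0,-0.15,2,0],[0,-0.15,2,0]]]' -1 20
python3 -m jog '[[[0,0,0.3,0],[0,0,0.6,0],[0,0,0.8,0],[0,0,0.9,0],[0,0,1,0],[0,0,1.1,0],[0,0,1.1,0]]]'
```

```text
t: 5.92
position: [531.5, -200.3, 264.6]
tcp_rot: [0.003, -0.025, 1.0, -0.001]
wrist_force: [0.9, -0.3, 1.0]
grip_width: 85.1
gripper_force: 0.0
t: 6.75
position: [529.0, -200.0, 236.8]
tcp_rot: [-0.001, -0.025, 1.0, 0.0]
wrist_force: [-0.4, -0.4, -0.4]
grip_width: -0.0
gripper_force: 0.0
t: 7.33
position: [529.9, -200.4, 228.3]
tcp_rot: [-0.0, -0.025, 1.0, -0.0]
wrist_force: [-0.7, 0.4, 0.2]
grip_width: -0.4
gripper_force: 0.0
```

```bash
python3 -m jog '[[[0,0,0.1,0],[0,0,0.2,0],[0,0,0.3,0],[0,0,0.4,0],[0,0,0.5,0],[0,0,0.6,0],[0,0,0.7,0],[0,0,0.8,0]]]'
python3 -m jog '[[[0,0,0.1,0],[0,0,0.2,0],[0,0,0.3,0],[0,0,0.4,0]]]'
```

```text
t: 8.0
position: [529.9, -200.4, 220.5]
tcp_rot: [0.0, -0.025, 1.0, 0.0]
wrist_force: [-2.0, 1.6, 5.9]
grip_width: -0.3
gripper_force: 2.9
t: 8.33
position: [529.9, -200.5, 216.5]
tcp_rot: [0.0, -0.025, 1.0, 0.0]
wrist_force: [-1.7, -0.2, 5.6]
grip_width: -0.2
gripper_force: 2.9
```

```bash
cat >> h.py <<'E'
def btn(save=None):
    im,d=viewer.get_image("wrist");P=cloud("wrist",d);I=im.astype(int)
    if save: cv2.imwrite(save,im[:,:,::-1])
    m=(I[...,0]>110)&(I[...,1]<80)&(I[...,2]<80)&(np.hypot(P[...,0]-530,P[...,1]+185)<35)&(P[...,2]>140)
    h=(abs(P[...,0]-530)<20)&(abs(P[...,1]+200)<15)&(P[...,2]>180)&(P[...,2]<225)&(I[...,0]>120)
    q=P[m]; s=(q[:,1]+200.5)*np.cos(.052)-(q[:,0]-530.2)*np.sin(.052)
    print("red",m.sum(),"proud",np.percentile(s,[5,95])-17 if m.any() else 0,"topz",np.median(P[h][:,2]) if h.any() else 0)
E
python3 -c "
from h import *
btn('pics/w2.png')"
```

```text
red 1 proud [31.19084638 31.19084638] topz 217.01594879945827
```

View pics/w2.png

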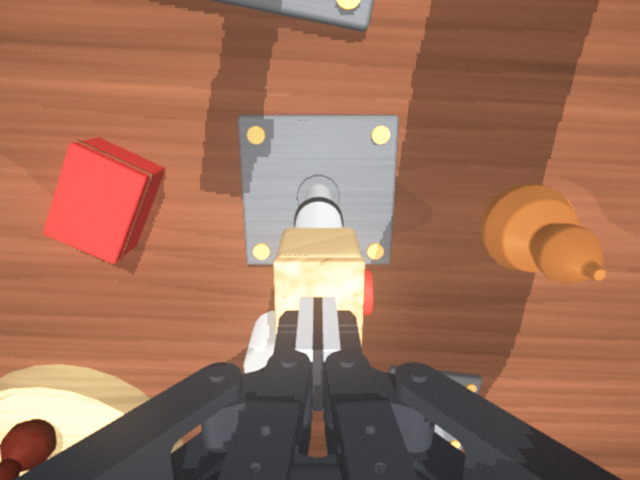

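The button shows at (368,292), about 9 px wide (partly in). I'll track its red width in the image, since the finger and head stay still in view while pushing.

```bash
cat >> h.py <<'E'
def red(im=None):
    if im is None: im=viewer.get_image("wrist")[0]
    c=im[255:335,350:400].astype(int);m=(c[...,0]>1.6*c[...,1]+25)&(c[...,0]>2.4*c[...,2])&(c[...,1]<75)
    w=m.sum(1);print("red px",m.sum(),"max width",w.max())
E
python3 -c "
from h import *
red(cv2.imread('pics/w2.png')[:,:,::-1])"
python3 -m jog '[[[0,0,0.1,0],[0,0,0.2,0],[0,0,0.3,0],[0,0,0.4,0]]]'
python3 -c "
from h import *
red()"
```

```text
red px 0 max width 0
t: 8.72
position: [529.9, -200.5, 212.5]
tcp_rot: [0.0, -0.025, 1.0, 0.0]
wrist_force: [-2.2, 0.6, 5.7]
grip_width: 0.0
gripper_force: 2.8
red px 0 max width 0
```

```bash
python3 - <<'E'
import cv2
im=cv2.imread('pics/w2.png')[:,:,::-1]
for x in range(360,380,2):print(x,im[292,x])
E
```

```text
360 [255 250 204]
362 [254 243 185]
364 [255 163 133]
366 [255 141 123]
368 [255 138 122]
370 [255 134 119]
372 [255 111  94]
374 [158 102  75]
376 [148  99  68]
378 [152 103  73]
```

```bash
sed -i 's/m=(c\[...,0\]>1.6.*$/m=(c[...,0]>200)\&(c[...,0]-c[...,1]>80)/' h.py
python3 -c "
from h import *
red(cv2.imread('pics/w2.png')[:,:,::-1]);red()"
python3 -m jog '[[[0,0,0.05,0],[0,0,0.1,0],[0,0,0.15,0],[0,0,0.2,0]]]'
python3 -c "
from h import *
red()"
```

```text
red px 395 max width 10
red px 407 max width 11
t: 9.15
position: [529.9, -200.4, 210.5]
tcp_rot: [0.0, -0.025, 1.0, -0.0]
wrist_force: [-2.4, 1.1, 5.9]
grip_width: -0.2
gripper_force: 2.7
red px 420 max width 11
```

```bash
python3 -m jog '[[[0,0,0.05,0],[0,0,0.1,0],[0,0,0.15,0],[0,0,0.2,0]]]'|grep -E "pos|wrist"
python3 -c "
from h import *
red()"
```

```text
position: [529.9, -200.5, 208.5]
wrist_force: [-1.8, 0.7, 6.2]
red px 436 max width 11
```

```bash
python3 -m jog '[[[0,0,0.05,0],[0,0,0.1,0]]]'|grep -E "pos|wrist"
python3 -c "
from h import *
red()"
```

```text
position: [529.9, -200.5, 207.5]
wrist_force: [-2.8, 0.1, 6.0]
red px 446 max width 12
```

```bash
python3 -m jog '[[[0,0,0.05,0],[0,0,0.1,0],[0,0,0.15,0],[0,0,0.2,0]]]'|grep -E "pos|wrist"
python3 -c "
from h import *
red()"
```

```text
position: [529.9, -200.5, 205.2]
wrist_force: [-0.6, -1.3, 1.5]
red px 767 max width 19
```

The pin snapped in: the red area jumped to 767 px (19 wide) and the push force dropped, with the head down about 30 mm. I back off upward and verify.

```bash
python3 -m jog '[[[0,0,-1,0],[0,0,-3,0],[0,0,-6,0],[0,0,-10,0],[0,0,-12,0],[0,0,-12,0],[0,0,-12,0],[0,0,-12,0]]]'
python3 - <<'E'
from h import *
im,d=viewer.get_image("wrist");cv2.imwrite("pics/w3.png",im[:,:,::-1])
P=cloud("wrist",d);m=(abs(P[...,2]-205)<7)&(abs(P[...,0]-530)<50)&(abs(P[...,1]+199)<50)&(im[...,2]>90)
print(m.sum(),np.median(P[m],0))
I=im.astype(int);r=(I[...,0]-I[...,1]>80)&(abs(P[...,0]-530)<20)&(abs(P[...,1]+180)<15)
print("red far edge proud",r.sum(),np.percentile(P[r][:,1],[2,98])+200.5-17 if r.any() else 0)
E
```

```text
t: 10.85
position: [529.7, -200.3, 325.1]
tcp_rot: [-0.0, -0.025, 1.0, 0.0]
wrist_force: [0.0, 0.7, -0.5]
grip_width: 0.2
gripper_force: 0.0
3501 [ 528.77912402 -200.61903407  205.24122727]
red far edge proud 299 [1.17841651 8.39444079]
```

View pics/w3.png

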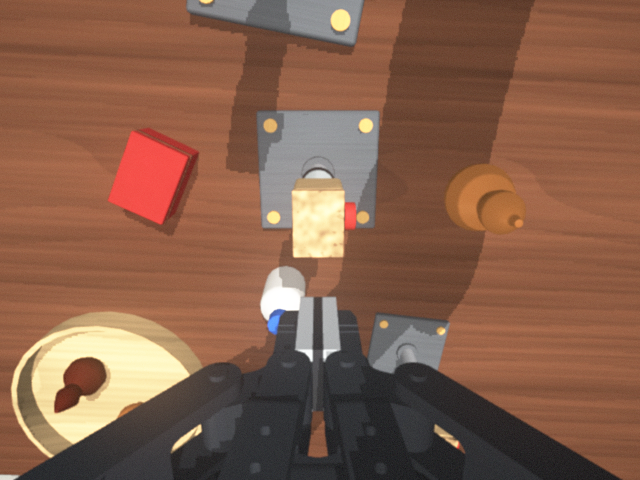

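The view shows the head at (319,223), 30.5 mm lower, with the button fully out at (350,215) and standing about 8.4–9 mm proud. The bystanders look undisturbed and the robot is clear.

```bash
python3 -c "
from rig import ctrl
print(ctrl.hand_in())"
```

```text
the job is handed in; nothing more can be done
None
```

The rest is one hole lower: the head came down about 30.5 mm, the pin snapped into the next hole with the button sprung back out, the push force I read stayed around 6 N, and the job is handed in (no verdict was shown).

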